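# Pour the closure beads into the bindery jar

## Robot

A 7-joint arm with a two-finger parallel gripper is mounted at the origin on the work surface. World frame = base frame: x ahead of the robot, y to its left, z up, the work surface at z = 0. Lengths are in m, angles in degrees, forces in N, time in s.
With the tool pointing down it reaches from about 0.35 to 0.9 m from the base axis. Payload 19.9 kg.
Tool frame: the origin (TCP) lies at the very end of the fingers, on their centre line; the grasp point (between the pads) lies grip_depth behind it (grip_depth is the distance from the TCP to the grasp point, in m); z points along the fingers, y is the direction in which the jaws open and shut (so a half turn about z gives the same grasp; the last joint's range is limited). The gripper opens to 85 mm and grips with 20 to 120 N. Pads are 22 mm wide; open, the fingers measure 114 mm over their backs; the gripper's body (76 mm by 85 mm) begins 54 mm behind the grasp point. The pads swing forward as they close: fully open they stand 13 mm farther back than shut.
Start: joints at [69.013, 23.915, -0.59, 92.452, 0.269, 63.638, -3.037], TCP at [0.199, -0.592, 0.231] pointing down, gripper open.
Joint ranges: [-161.28, 161.28], [-22.2, 115.67], [-73.04, 71.86], [3.21, 147.25], [-68.34, 248.33], [10.77, 114.83], [-161.83, 161.83]. Speed limits (degrees/s): [108.29, 108.29, 136.94, 136.94, 172.46, 172.46, 172.46].

## Interface

Orientations are given as a 3x3 rotation matrix whose columns are the frame's x, y, z axes.
In Python, from rig import goto, movel, move_j, set_gripper, wait, inverse_kinematics, grab_frame, get_calibration, IKError, sign_off, read_t, read_joint_positions, read_qd, read_joint_efforts, read_ee_pos, read_orientation, read_contact_force, read_torque, read_grip_width, grip_depth gives the robot as it stands. Calls block until the motion is done:
- goto(position, orientation): joint-space move of the TCP to a pose.
- movel(position, orientation=None, v=0.15): straight line of the TCP; orientation=None keeps the orientation; v is the mean speed in m/s.
- move_j(angles): joint-space move.
- set_gripper(opening, strength=None): finger opening in m; strength is the grip in N (None keeps the last); returns when the fingers have stopped.
- wait(seconds).
- inverse_kinematics(position, orientation): joint angles nearest the present ones, or None.
- grab_frame(name): name is "scene" or "top" or "wrist"; returns the picture (420x560x3 uint8, blue, green, red); there is no depth.
- get_calibration(name): a dict with "fx", "fy", "cx", "cy" (pixels), "world_from_camera" (4x4, takes a point from camera to world coordinates). Camera axes: x right, y up, looking along -z (the intrinsics and any distortion apply to the point x, -y, -z); pixel columns grow to the right and rows downward; lengths in m; the calibration is good to about 2 mm. A picture is of the moment at which its call begins: read the wrist's pose just before it. get_calibration takes no time and is no camera call; for the wrist camera it gives the pose at the moment of the call.
A pose or a line that the arm cannot do raises IKError and nothing moves.
- sign_off(): hands the job in, once; it reports no verdict.
Readings, each from a call of its own:
- read_t(): time.
- read_joint_positions(): joint angles.
- read_qd(): joint speeds.
- read_joint_efforts(): joint torques, N m.
- read_ee_pos(): TCP position.
- read_orientation(): TCP orientation.
- read_contact_force(): force on the tool from outside, world axes, zero at the start.
- read_torque(): the same for the moment, N m.
- read_grip_width(): finger opening in m.
Only numpy, scipy, OpenCV 4.12 (cv2) and the standard library are available. Lean on these libraries where they do the work, as an engineer would, in place of code of your own. Each camera call takes 0.05 s, during which the arm holds its last target. There are 200 camera calls.

## Task

Lift the wooden lid off the white jar and lay it flat, knob up, in the low square wooden tray. Then pick up the metal cup, pour all six beads from it into the jar, and stand the empty cup upright on the table again. Leave the jar standing where it is and do not disturb the spool or the booklets.

Things in the scene. Friction and masses are not known exactly. Their poses are not given: they have to be found in the camera images.
- jar: White ceramic jar, loose and heavy: outside diameter 124 mm (112 mm at the foot), 80 mm high without its lid, wall 5 mm, floor 6 mm thick, mouth 114 mm wide. Origin: centre of its underside; z up.
- jar_rim (a point): Centre of the jar's mouth, 80 mm above its underside.
- lid: Loose round wooden lid lying on the jar. From below: a plug 100 mm in diameter and 8 mm thick that hangs inside the mouth, a disc 124 mm in diameter and 10 mm thick that rests on the rim, and a round knob, 26 to 30 mm in diameter and 32 mm tall. Origin: centre of the plug's underside (72 mm above the jar's underside while closed); z up through the knob.
- lid_knob (a point): Point on the knob's axis, 40 mm above the lid's origin (22 mm above the disc's top, 10 mm below the knob's top).
- tray: Low square open wooden tray, fixed: 150 x 150 mm outside, 16 mm high, walls 6 mm thick, floor about 6 mm thick. Origin: centre of its underside; x and y along its sides, z up.
- cup: Plain aluminium cup without handle, loose, about 140 g, holding the six beads: straight round wall of 64 mm outside diameter, 95 mm high, wall 3 mm, floor 4 mm; the beads fill less than its lower half. Origin: centre of its underside; z up through the mouth.
- cup_rim (a point): Centre of the cup's mouth, 95 mm above its underside.
- booklets: Bystander: small stack of white stitched booklets, 148 x 105 x 17 mm. Origin: centre of its underside.
- spool: Bystander: standing thread spool with wooden flanges, diameter 52 mm, 60 mm high. Origin: centre of its underside.
- bead0: Smooth glazed terracotta bead 1 of 6, a ball 22 mm in diameter, 13 g; it starts in the cup. Origin: its centre.
- bead1: Smooth glazed terracotta bead 2 of 6, a ball 22 mm in diameter, 13 g; it starts in the cup. Origin: its centre.
- bead2: Smooth glazed terracotta bead 3 of 6, a ball 22 mm in diameter, 13 g; it starts in the cup. Origin: its centre.
- bead3: Smooth glazed terracotta bead 4 of 6, a ball 22 mm in diameter, 13 g; it starts in the cup. Origin: its centre.
- bead4: Smooth glazed terracotta bead 5 of 6, a ball 22 mm in diameter, 13 g; it starts in the cup. Origin: its centre.
- bead5: Smooth glazed terracotta bead 6 of 6, a ball 22 mm in diameter, 13 g; it starts in the cup. Origin: its centre.
Not all that is in view belongs to the job. What is shaped like the lid but purple is not meant. There is more than one size of the jar; the one meant has the size given above.

How it is judged:
By the outcome, as a careful person would: the job done as asked, in the order asked, and still so for the second after the job is handed in, with the robot touching nothing.
It also fails if it takes over 70 s, if anything falls off the work surface, if the arm or the gripper's body presses on something with over 40 N, if the wrist force passes 120 N, or if a joint passes its speed limit or range.

## Working session

There is one attempt and no reset: what is moved stays moved. The work goes in short steps, each a Python script; the robot and the scene stay as the last script left them, time stands still between calls to the robot, and variables do not carry over. Pictures are saved under pics/ and viewed, about 8 in all and at most 12, crops included, and the job is handed in when it is done.

```bash
mkdir -p pics; ls
python3 - <<'E'
from rig import *
import cv2,numpy as np
for n in("scene","top"):
    im=grab_frame(n);cv2.imwrite(f"pics/{n}0.png",im);c=get_calibration(n);print(n,{k:(np.round(v,4).tolist() if k!='x' else 0) for k,v in c.items()})
print(read_t(),grip_depth,read_grip_width(),read_orientation())
E
```

```text
pics
scene {'fx': 437.2815, 'fy': 437.2815, 'cx': 280.8844, 'cy': 211.615, 'world_from_camera': [[0.836, -0.4237, 0.3486, 0.8913], [0.5487, 0.6416, -0.536, -0.4814], [0.0034, 0.6394, 0.7688, 0.8293], [0.0, 0.0, 0.0, 1.0]]}
top {'fx': 453.5566, 'fy': 453.5566, 'cx': 284.216, 'cy': 207.8416, 'world_from_camera': [[0.0379, 0.9743, -0.2222, 0.3963], [-0.9993, 0.0354, -0.0154, -0.0118], [-0.0071, 0.2226, 0.9749, 0.8786], [0.0, 0.0, 0.0, 1.0]]}
0.1 0.0187 0.08546534389246462 [[ 9.47726001e-01  3.19085011e-01 -4.27654020e-04]
 [ 3.19085290e-01 -9.47725417e-01  1.05389564e-03]
 [-6.90162832e-05 -1.13526241e-03 -9.99999353e-01]]
```

View pics/scene0.png

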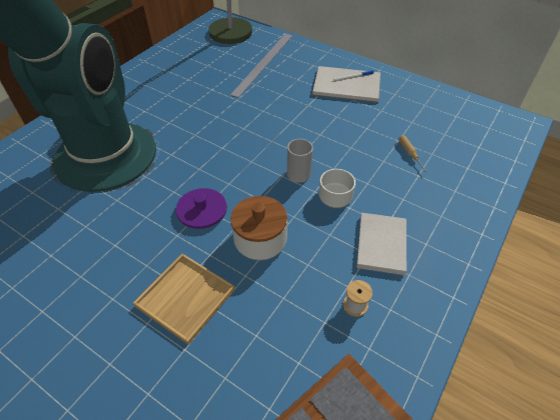

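View pics/top0.png

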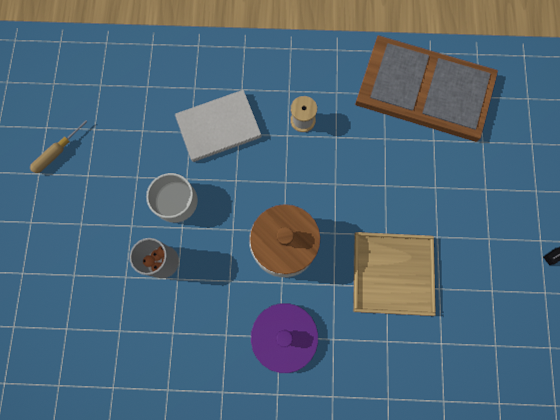

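Candidates in the top view:
- **Lid:** brown lid on the jar (285,240), or the purple one (285,338), which is not meant.
- **Jar:** large lidded jar (285,245), or the small open white one (172,198), which is not meant.
- **Cup:** metal cup with beads (150,257).
- **Tray:** square wooden tray (395,273), or the larger brown and grey tray (428,87).

I choose the brown lid, the large jar, the bead cup and the square tray. Next I'll measure them and check with a crop.

```bash
cat > h.py <<'E'
import numpy as np,cv2
from rig import *
def ray(c,px,z):
    "pixels (N,2) -> world points on plane height z"
    T=c["world_from_camera"];T=np.array(T);px=np.atleast_2d(np.asarray(px,float))
    d=np.c_[(px[:,0]-c["cx"])/c["fx"],-(px[:,1]-c["cy"])/c["fy"],-np.ones(len(px))]@T[:3,:3].T
    return T[:3,3]+d*((z-T[2,3])/d[:,2])[:,None]
def proj(c,P):
    T=np.array(c["world_from_camera"]);q=(np.atleast_2d(P)-T[:3,3])@T[:3,:3]
    return np.c_[c["cx"]+c["fx"]*q[:,0]/-q[:,2],c["cy"]-c["fy"]*q[:,1]/-q[:,2]]
def blob(mask,box):
    "largest contour of the mask within box x0,y0,x1,y1"
    m=np.zeros_like(mask);x0,y0,x1,y1=box;m[y0:y1,x0:x1]=mask[y0:y1,x0:x1]
    m=cv2.morphologyEx(m,cv2.MORPH_OPEN,np.ones((3,3)))
    k=max(cv2.findContours(m,0,1)[0],key=cv2.contourArea);return cv2.convexHull(k)[:,0]
def circ(P):
    "least squares circle"
    A=np.c_[2*P[:,:2],np.ones(len(P))];s=np.linalg.lstsq(A,(P[:,:2]**2).sum(1),rcond=None)[0]
    return s[:2],np.sqrt(s[2]+s[:2]@s[:2])
def Rdown(a):
    "tool down, jaw axis (y) at angle a deg from world x"
    a=np.radians(a);y=np.array([np.cos(a),np.sin(a),0]);z=np.array([0,0,-1.]);return np.c_[np.cross(y,z),y,z]
E
python3 - <<'E'
from h import *
vis=[]
for n,bx in (("top",dict(lid=(240,195,330,280),tray=(345,225,445,322),cup=(122,232,185,285),jar2=(140,168,205,228),spool=(285,90,322,135),purple=(240,295,330,380))),
           ("scene",dict(lid=(222,190,295,243),tray=(125,250,240,345),cup=(280,135,318,187),jar2=(314,166,360,210),spool=(338,278,376,320),purple=(170,185,232,232)))):
    im=cv2.imread(f"pics/{n}0.png");c=get_calibration(n);hsv=cv2.cvtColor(im,cv2.COLOR_BGR2HSV)
    H,S,V=cv2.split(hsv)
    wood=((H<28)&(S>90)&(V>60)).astype(np.uint8)*255
    nb=(~((H>95)&(H<125)&(S>110))).astype(np.uint8)*255
    o=im.copy()
    for k,b in bx.items():
        m=nb if k in("cup","jar2","spool") else (((H>128)&(H<160)&(S>90)).astype(np.uint8)*255 if k=="purple" else wood)
        q=blob(m,b);cv2.polylines(o,[q],1,(0,255,0),1)
        z=dict(lid=.09,tray=.016,cup=.095,jar2=.05,spool=.06,purple=.018)[k]
        P=ray(c,q,z)
        if k=="tray":
            box=cv2.minAreaRect((P[:,:2]*1e3).astype(np.float32));print(n,k,box)
        else: print(n,k,*[np.round(v,4) for v in circ(P)])
    vis.append(o)
a=cv2.resize(vis[0][160:345,120:450],None,fx=2,fy=2)
cv2.imwrite("pics/ov.png",a)
E
```

```text
top lid [ 0.5212 -0.0023] 0.0608
top tray ((474.72821044921875, -209.76315307617188), (150.3228302001953, 147.5496368408203), 89.33211517333984)
top cup [0.4753 0.2231] 0.0425
top jar2 [0.5987 0.2145] 0.049
top spool [ 0.7715 -0.0273] 0.0352
top purple [ 0.3502 -0.0071] 0.0612
scene lid [ 0.5245 -0.0064] 0.0622
scene tray ((479.87823486328125, -214.46722412109375), (152.20420837402344, 152.45394897460938), 89.25699615478516)
scene cup [0.5026 0.1926] 0.0694
scene jar2 [0.6079 0.2025] 0.0583
scene spool [ 0.787  -0.0455] 0.0375
scene purple [ 0.3533 -0.011 ] 0.0625
```

View pics/ov.png

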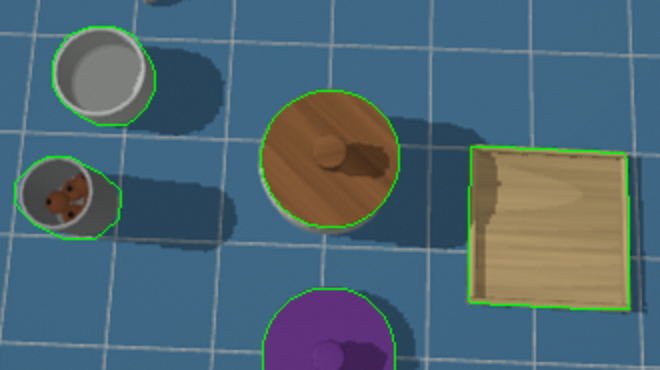

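The overlay confirms the brown lid and jar at (285,240), the cup rim near (148,256) and the tray. Sizes match the description: lid radius 61–62 mm, tray 150 mm. Scene and top disagree by about 5 mm in absolute position, but agree to about 2 mm on the lid-to-tray offset. I'll look from the wrist camera above the lid and test reach for the pour.

```bash
cat >> h.py <<'E'
def Rcup(az,e,roll=0):
    "tool pointing along azimuth az, e deg below horizontal, jaw axis horizontal, then rolled about tool z"
    a,e,r=np.radians([az,e,roll]);z=np.array([np.cos(a)*np.cos(e),np.sin(a)*np.cos(e),-np.sin(e)])
    y=np.array([-np.sin(a),np.cos(a),0]);x=np.cross(y,z)
    return np.c_[x,y,z]@cv2.Rodrigues(np.array([0,0,r]))[0]
E
python3 - <<'E'
from h import *
c=get_calibration("top");print("cup",ray(c,[[148,256]],.095),"jar2",ray(c,[[169.5,195.5]],.05))
goto([.523,-.004,.27],Rdown(-90))
im=grab_frame("wrist");c=get_calibration("wrist");cv2.imwrite("pics/w1.png",im);print(read_t(),np.round(c["world_from_camera"],3),proj(c,[[.523,-.004,.09]]))
cup=np.array([.473,.226,.055]);jar=np.array([.523,-.004,.16])
for e in(10,20,30,40,50):
  for az in (-30,0,25,50):
    for h in(0,180):
      R=Rcup(az,e,h);g=inverse_kinematics(cup+R[:,2]*grip_depth,R)
      row=[g is not None]
      for az2 in(-60,-30,0,30,60):
        row.append("".join("y" if inverse_kinematics(jar+Rcup(az2,e)[:,2]*grip_depth,Rcup(az2,e,h+s)) is not None else "." for s in(-140,-90,0,90,140)))
      print(e,az,h,*row)
E
```

```text
cup [[0.48076783 0.23334019 0.095     ]] jar2 [[0.60121722 0.21874532 0.05      ]]
2.5417 [[-0.     0.961  0.276  0.593]
 [-1.    -0.    -0.001 -0.004]
 [-0.001 -0.276  0.961  0.413]
 [ 0.     0.     0.     1.   ]] [[284.49794517 186.96614823]]
10 -30 0 True yyyyy yyyyy ..... yyyyy yyyyy
10 -30 180 True yyyyy yyyyy ..... yyyyy yyyyy
10 0 0 True yyyyy yyyyy ..... yyyyy yyyyy
10 0 180 True yyyyy yyyyy ..... yyyyy yyyyy
10 25 0 True yyyyy yyyyy ..... yyyyy yyyyy
10 25 180 True yyyyy yyyyy ..... yyyyy yyyyy
10 50 0 True yyyyy yyyyy ..... yyyyy yyyyy
10 50 180 True yyyyy yyyyy ..... yyyyy yyyyy
20 -30 0 True yyyyy yyyyy ..... yyyyy yyyyy
20 -30 180 True yyyyy yyyyy ..... yyyyy yyyyy
20 0 0 True yyyyy yyyyy ..... yyyyy yyyyy
20 0 180 True yyyyy yyyyy ..... yyyyy yyyyy
20 25 0 True yyyyy yyyyy ..... yyyyy yyyyy
20 25 180 True yyyyy yyyyy ..... yyyyy yyyyy
20 50 0 True yyyyy yyyyy ..... yyyyy yyyyy
20 50 180 True yyyyy yyyyy ..... yyyyy yyyyy
30 -30 0 True yyyyy yyyyy ..yy. yyyyy yyyyy
30 -30 180 True yyyyy yyyyy yy... yyyyy yyyyy
30 0 0 True yyyyy yyyyy ..yy. yyyyy yyyyy
30 0 180 True yyyyy
[... 204 characters left out ...]
-30 0 True yyyyy yyyyy yyyyy yyyyy yyyyy
40 -30 180 True yyyyy yyyyy yyyyy yyyyy yyyyy
40 0 0 True yyyyy yyyyy yyyyy yyyyy yyyyy
40 0 180 True yyyyy yyyyy yyyyy yyyyy yyyyy
40 25 0 True yyyyy yyyyy yyyyy yyyyy yyyyy
40 25 180 True yyyyy yyyyy yyyyy yyyyy yyyyy
40 50 0 True yyyyy yyyyy yyyyy yyyyy yyyyy
40 50 180 True yyyyy yyyyy yyyyy yyyyy yyyyy
50 -30 0 True yyyyy yyyy. yyyyy ..... yyyyy
50 -30 180 True yyyyy yyyyy yyyyy ..... yyyyy
50 0 0 True yyyyy yyyy. yyyyy ..... yyyyy
50 0 180 True yyyyy yyyyy yyyyy ..... yyyyy
50 25 0 True yyyyy yyyy. yyyyy ..... yyyyy
50 25 180 True yyyyy yyyyy yyyyy ..... yyyyy
50 50 0 True yyyyy yyyy. yyyyy ..... yyyyy
50 50 180 True yyyyy yyyyy yyyyy ..... yyyyy
```

View pics/w1.png

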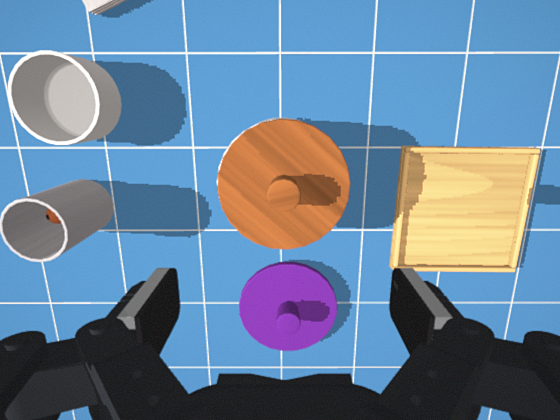

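The wrist view shows the lid disc (284,184) with its knob (283,193), the tray (463,208) and the cup rim (35,229). I'll fit these and average with the other views.

Run:
```python
from h import *
im=cv2.imread("pics/w1.png");c=get_calibration("wrist");H,S,V=cv2.split(cv2.cvtColor(im,cv2.COLOR_BGR2HSV))
wood=((H<30)&(S>60)&(V>60)).astype(np.uint8)*255
q=blob(wood,(205,105,365,260));print("lid",*circ(ray(c,q,.09)))
q=blob(wood,(385,135,550,280));P=ray(c,q,.016);print("tray",cv2.minAreaRect((P[:,:2]*1e3).astype(np.float32)))
ap=cv2.approxPolyDP(q[:,None],6,True)[:,0];print(ap.tolist(),np.round(ray(c,ap,.016)[:,:2],4).tolist())
nb=(~((H>90)&(H<125)&(S>110))).astype(np.uint8)*255
print("cuprim",ray(c,[[35,229]],.095),"jar2",ray(c,[[54.5,97.5]],.05))
print("knob top",ray(c,[[283,191]],.122))
# cup rim left half in wrist, in top: fit circle on the outer rim pixels facing away from body
ct=get_calibration("top");it=cv2.imread("pics/top0.png");h2=cv2.cvtColor(it,cv2.COLOR_BGR2HSV)
m=(~((h2[...,0]>95)&(h2[...,0]<125)&(h2[...,1]>110))).astype(np.uint8)*255
for n,cc,mm,b,lim in(("wrist",c,nb,(0,190,115,270),45),("top",ct,m,(122,232,185,285),152)):
    q=blob(mm,b);q=q[q[:,0]<lim];print("cup",n,*circ(ray(cc,q,.095)))
```

```text
lid [ 0.52299068 -0.00290997] 0.061142952171157394
tray ((477.3691101074219, -208.50262451171875), (153.77841186523438, 150.33189392089844), 89.36507415771484)
[[402, 146], [539, 149], [514, 271], [390, 266]] [[0.553, -0.1334], [0.5497, -0.2849], [0.4023, -0.2834], [0.4089, -0.1319]]
cuprim [[0.48360934 0.23150614 0.095     ]] jar2 [[0.60320811 0.21973182 0.05      ]]
knob top [[ 0.5265151  -0.00277005  0.122     ]]
cup wrist [0.48312442 0.22817956] 0.036702168408009335
cup top [0.47952926 0.23291133] 0.03583549097079297
```

Run:
```python
from h import *
L=np.array([.5235,-.0035]);T=L+[-.0456,-.207];R=Rdown(-90)
movel([*L,.16],R,v=.2);movel([*L,.0965],R,v=.1)
print(read_contact_force());set_gripper(.0,40);print("w",read_grip_width(),read_ee_pos(),read_contact_force())
z=.0965
movel([*L,.13],v=.08);print(read_contact_force(),read_grip_width())
movel([*L,.2],v=.2);movel([*T,.2],v=.25);movel([*T,.075],v=.2);wait(.2)
print(read_t(),read_contact_force(),read_ee_pos())
im=grab_frame("top");cv2.imwrite("pics/t2.png",cv2.resize(im[180:360,260:500],None,fx=2.5,fy=2.5))
im=grab_frame("scene");cv2.imwrite("pics/s2.png",cv2.resize(im[200:360,80:300],None,fx=3,fy=3))
# measured disc vs tray from both, disc top height = .075-(.0965-.09)
for n,b in(("top",(325,205,460,340)),("scene",(100,220,260,350))):
    im=grab_frame(n);c=get_calibration(n);H,S,V=cv2.split(cv2.cvtColor(im,cv2.COLOR_BGR2HSV))
    m=((H<15)&(S>120)&(V>50)).astype(np.uint8)*255
    q=blob(m,b);print(n,*circ(ray(c,q,.0685)))
```

```text
[-0.2470032   0.19818656 -0.90659279]
w 0.027415079345299524 [ 0.52361386 -0.00360288  0.09692475] [-2.50397309 -0.94151243  6.594662  ]
[-0.15635296 -0.58357922 -0.38906629] 0.027316189102378773
7.6333 [-0.01866739  0.35652627 -1.49805086] [ 0.47849665 -0.21076164  0.07609767]
top [ 0.47581814 -0.20669076] 0.05990723497241434
scene [ 0.48109854 -0.21301657] 0.060399836129913655
```

View pics/s2.png

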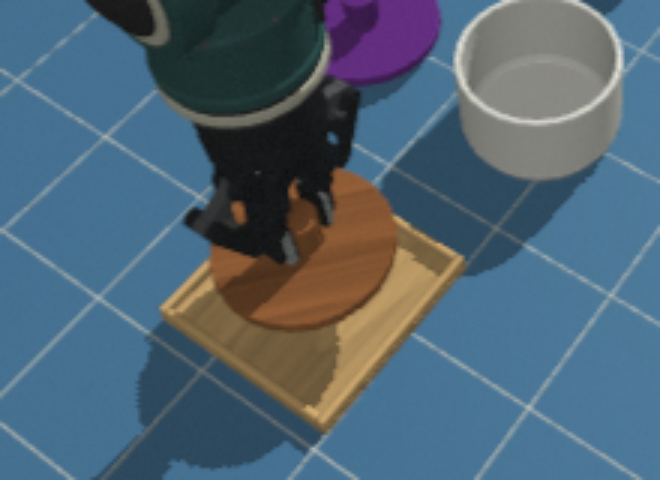

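The lid hangs level over the tray. Both cameras put it about (+1,+2) mm off the tray centre, so I'll correct by that and lower it.

Run:
```python
from h import *
T=np.array([.4769,-.2125])
movel([*T,.05],v=.1);f0=read_contact_force()[2]
z=.036
while True:
    movel([*T,z],v=.05);f=read_contact_force()[2]-f0;print(round(z,4),round(f,2),read_ee_pos()[2])
    if f>2.5 or z<.0295:break
    z-=.0015
set_gripper(.06);movel([*T,.14],v=.2);print(read_t())
goto([.36,.0,.3],Rdown(-90)) if False else None
im=grab_frame("scene");cv2.imwrite("pics/s3.png",cv2.resize(im[220:360,80:300],None,fx=3,fy=3))
```

```text
0.036 -1.49 0.035801287385194426
0.0345 -0.96 0.03458083415019188
0.033 -1.3 0.03296717444590595
0.0315 0.19 0.03142933530114965
0.03 18.14 0.03070086552377984
10.7833
```

View pics/s3.png

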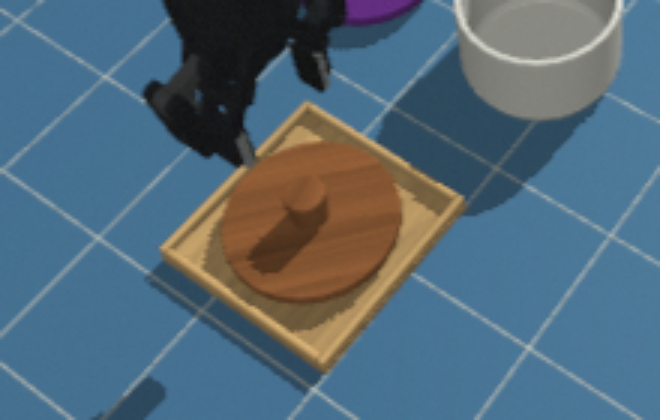

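The lid is flat in the tray with the knob up. Contact came at 31 mm, as expected for the tray floor. Next is a slanted side grasp of the cup, with the pour by rolling the wrist. I'll lift, move above the cup, check it and test the pour path before gripping.

```bash
cat >> h.py <<'E'
E0=20;S=.055;UP=Rcup(0,E0,180).T@[0,0,1]
def pour(az,phi,jar,zc=.102,back=.015,kmax=.035):
    "TCP pose with cup rolled by phi; lip sits 'back' short of the jar centre against the pour direction, cup's lowest point at zc"
    R=Rcup(az,E0,180+phi);u=R@UP
    d=np.array([0,0,-1.])-u*(-u[2]);n=np.linalg.norm(d);d=d/n if n>1e-3 else np.zeros(3)
    top=(.095-S)*u+.032*d;bot=-S*u+.032*d
    f=np.r_[u[:2],0]; f=f/max(np.linalg.norm(f),1e-3)
    tgt=np.array([*jar,0])-back*f-top
    if phi==0: tgt[:2]=jar
    g=np.array([*tgt[:2],zc-min(top[2],bot[2])])
    return g+R[:,2]*grip_depth,R,u
E
python3 - <<'E'
from h import *
cup=np.array([.482,.232]);jar=[.5235,-.0035]
p=read_ee_pos();movel([p[0],p[1],.28],v=.3);set_gripper(.085)
R=Rcup(25,E0,180)
pre=np.array([*cup,.20])+R[:,2]*grip_depth
try: goto(pre,R)
except IKError as e: print(e)
print(read_t(),np.round(read_joint_positions(),1),np.round(read_ee_pos(),3))
q=inverse_kinematics(np.array([*cup,S])+R[:,2]*grip_depth,R);print("grasp",np.round(q,1))
for az in(-60,-45,-30,25,45):
    print(az)
    for phi in(0,50,100,150):
        P,RR,u=pour(az,phi,jar);q=inverse_kinematics(P,RR);print("  ",phi,np.round(P,3),np.round(u,2),None if q is None else np.round(q,0))
        P,RR,u=pour(az,-phi,jar);q=inverse_kinematics(P,RR);print("  ",-phi,np.round(P,3),np.round(u,2),None if q is None else np.round(q,0))
im=grab_frame("wrist");cv2.imwrite("pics/w2.png",im);c=get_calibration("wrist")
print(proj(c,[[*cup,.095]]))
E
```

```text
the arm cannot take that pose within its joint ranges
11.825 [ 44.5  12.4 -27.5 103.    6.2  66.1 -75. ] [ 0.476 -0.212  0.279]
grasp [-85.5  80.7  50.3 146.2 168.   80.6  27.6]
-60
   0 [ 0.532 -0.019  0.151] [ 0. -0.  1.] [ -8.  40. -32. 124.  87.  91. 110.]
   0 [ 0.532 -0.019  0.151] [ 0. -0.  1.] [ -8.  40. -32. 124.  87.  91. 110.]
   50 [0.594 0.005 0.157] [-0.68 -0.26  0.68] [-16.  40. -21. 115.  85.  85.  66.]
   -50 [ 0.481 -0.06   0.157] [0.57 0.46 0.68] [-15.  33. -21. 133.  85.  83. 155.]
   100 [ 0.586 -0.011  0.129] [-0.99 -0.14 -0.04] [-14.  42. -21. 117.  87.  85.  12.]
   -100 [ 0.499 -0.061  0.129] [ 0.61  0.79 -0.04] [   1.   43.  -38.  130.   92.   94. -156.]
   150 [ 0.555 -0.028  0.146] [-0.71  0.28 -0.65] [ -1.  43. -37. 122.  91.  94. -38.]
   -150 [ 0.529 -0.043  0.146] [ 0.11  0.75 -0.65] [  -7.   39.  -30.  126.   89.   88. -101.]
-45
   0 [ 0.536 -0.016  0.151] [ 0. -0.  1.] [-78.  48.  51. 135.  88.  34. 100.]
   0 [ 0.536 -0.016  0.151] [ 0. -0.  1.] [-78.  48.  51. 135.  88.  34. 100.]
   50 [0.589 0.023 0.157] [-0.59 -0.43  0.68] [-60.  39.  31. 126. 
[... 1767 characters left out ...]
  0 [0.536 0.009 0.151] [ 0. -0.  1.] [-24.  58.  62. 135. 241. 111.  62.]
   0 [0.536 0.009 0.151] [ 0. -0.  1.] [-24.  58.  62. 135. 241. 111.  62.]
   50 [0.497 0.062 0.157] [ 0.43 -0.59  0.68] [-31.  55.  62. 142. 239. 109.  15.]
   -50 [ 0.589 -0.03   0.157] [-0.59  0.43  0.68] [ 79.  58. -64. 123. -68.  21. 107.]
   100 [0.515 0.059 0.129] [ 0.39 -0.92 -0.04] [-32.  64.  61. 140. 233. 114. -38.]
   -100 [ 0.586 -0.012  0.129] [-0.92  0.39 -0.04] [-23.  65.  62. 128. 236. 112. 157.]
   150 [0.539 0.033 0.146] [-0.09 -0.76 -0.65] [-28.  59.  62. 136. 238. 110. -89.]
   -150 [0.56  0.012 0.146] [-0.76 -0.09 -0.65] [ -26.   60.   62.  132.  238.  110. -151.]
[[-189.25884625  179.09745879]]
```

View pics/w2.png

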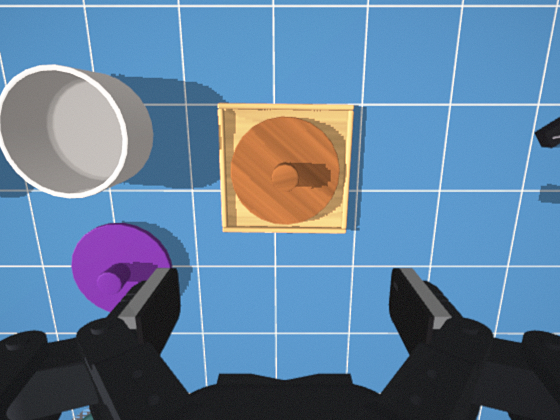

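The picture shows the lid centred in the tray at (286,170). The arm had not moved, because that pre-grasp (az 25) is out of range. Azimuth about -60°, approaching the cup from the +y side, gives mid-range joints over the whole roll, so I'll check grasp reach for it.

Run:
```python
from h import *
cup=np.array([.482,.232]);jar=[.5235,-.0035]
for az in(-50,-60,-70,-80,-90,-100):
    R=Rcup(az,E0,180)
    for z in(S,.20,.25):
        q=inverse_kinematics(np.array([*cup,z])+R[:,2]*grip_depth,R);print(az,z,None if q is None else np.round(q,0))
    for phi in(0,150):
        P,RR,u=pour(az,phi,jar);q=inverse_kinematics(P,RR);print("  ",phi,None if q is None else np.round(q,0))
```

```text
-50 0.055 [-25.  62. -42. 110.  87. 107. 102.]
-50 0.2 [-19.  48. -52. 112.  83. 112. 113.]
-50 0.25 [-18.  42. -52. 111.  80. 111. 118.]
   0 [-52.  35.  20. 132.  86.  58. 106.]
   150 [ -2.  40. -35. 128.  99.  88. -39.]
-60 0.055 [-25.  63. -42. 103.  80. 110. 101.]
-60 0.2 [-25.  46. -42. 106.  73. 110. 112.]
-60 0.25 [-25.  41. -42. 105.  71. 110. 117.]
   0 [ -8.  40. -32. 124.  87.  91. 110.]
   150 [ -1.  43. -37. 122.  91.  94. -38.]
-70 0.055 [-24.  65. -42.  97.  74. 113. 100.]
-70 0.2 [-24.  49. -42.  99.  67. 115. 110.]
-70 0.25 [-31.  41. -32.  99.  62. 110. 117.]
   0 [  8.  52. -52. 117.  88. 111. 109.]
   150 [ -1.  46. -38. 116.  85.  99. -39.]
-80 0.055 [-30.  63. -32.  91.  62. 109. 101.]
-80 0.2 [-30.  48. -32.  93.  58. 113. 110.]
-80 0.25 [-37.  42. -21.  93.  53. 111. 117.]
   0 [  7.  54. -52. 111.  82. 115. 107.]
   150 [ -0.  48. -38. 110.  78. 103. -40.]
-90 0.055 [-28.  64. -32.  85.  56. 112.  99.]
-90 0.2 [-35.  49. -21.  88.  48. 113. 111.]
-90 0.25 [-41.  43. -11.  88.  45. 112. 118.]
   0 [  1.  51. -42. 104.  71. 111. 107.]
   150 [  1.  51. -38. 104.  72. 108. -41.]
-100 0.055 [-32.  64. -21.  80.  44. 110. 100.]
-100 0.2 [-39.  50. -11.  83.  39. 114. 111.]
-100 0.25 [-45.  46.  -1.  83.  35. 114. 118.]
   0 [ -5.  50. -32.  99.  61. 109. 107.]
   150 [  2.  53. -38.  98.  66. 112. -43.]
```

Run:
```python
from h import *
cup=np.array([.482,.232]);R=Rcup(-60,E0,180)
goto(np.array([*cup,.20])+R[:,2]*grip_depth,R)
print(read_t(),np.round(read_joint_positions(),1),np.round(read_ee_pos(),3))
im=grab_frame("wrist");c=get_calibration("wrist")
for a in np.arange(0,360,10):
    p=proj(c,[[cup[0]+.032*np.cos(np.radians(a)),cup[1]+.032*np.sin(np.radians(a)),.095]])[0];cv2.circle(im,tuple(int(v) for v in p),1,(0,0,255),-1)
cv2.imwrite("pics/w3.png",im);print(proj(c,[[*cup,.095]]))
```

```text
14.7417 [-25.2  46.1 -41.8 105.6  72.6 109.7 112.2] [0.491 0.216 0.194]
[[285.64499433 420.22641497]]
```

View pics/w3.png

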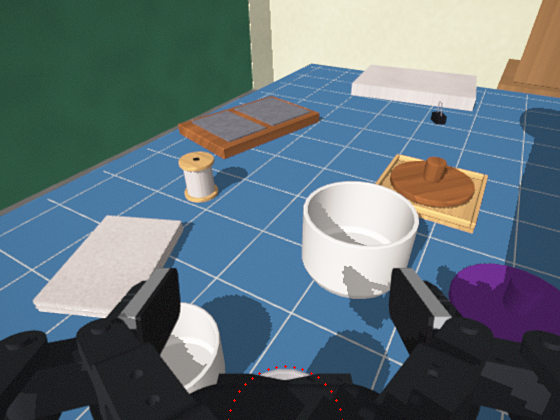

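The rim arc at (285,372) lies on the predicted circle, laterally centred to within about 1–2 mm. There's about 15 mm of room to the small jar. Now descend and grip.

Run:
```python
from h import *
cup=np.array([.482,.232]);R=Rcup(-60,E0,180);off=R[:,2]*grip_depth
set_gripper(.080)
for z in(.12,.085,S):
    movel(np.array([*cup,z])+off,R,v=.1);print(z,np.round(read_contact_force(),1),read_grip_width())
    if np.abs(read_contact_force()).max()>8: print("contact");raise SystemExit
set_gripper(0,45);print("w",read_grip_width(),np.round(read_contact_force(),1))
movel(np.array([*cup,S+.02])+off,R,v=.06);wait(.1);print(np.round(read_contact_force(),1),read_grip_width())
movel(np.array([*cup,.17])+off,R,v=.2);wait(.1);print(np.round(read_contact_force(),1),read_grip_width(),read_t())
im=grab_frame("scene");cv2.imwrite("pics/s4.png",cv2.resize(im[60:260,220:440],None,fx=3,fy=3))
```

```text
0.12 [ 0.6  0.5 -1. ] 0.07973236416652074
0.085 [0.3 0.5 0.5] 0.08022541264325063
0.055 [0.7 1.1 0.8] 0.0801935369893751
w 0.06265703999742171 [-3.9  2.4  5.7]
[-0.2 -0.8 -2.3] 0.06244861535013871
[ 0.8 -0.2 -3.3] 0.06268825211909718 18.5333
```

View pics/s4.png

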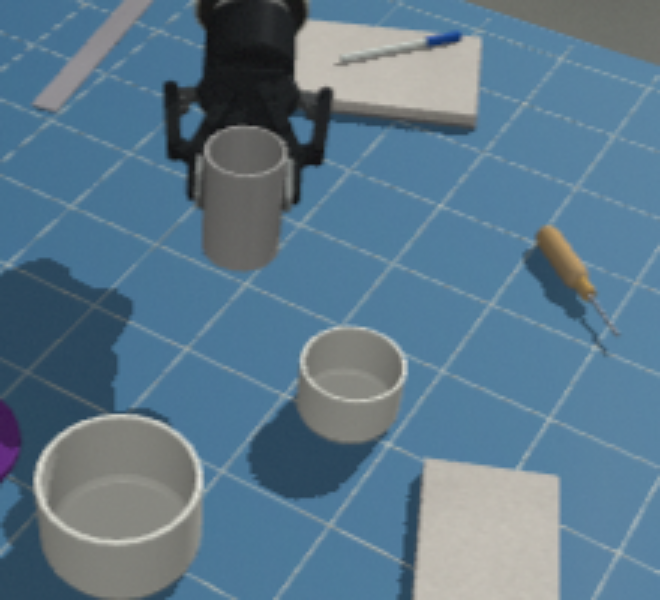

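The cup is held upright and nothing else was touched. Now the slow roll pour over the jar.

Run:
```python
from h import *
jar=np.array([.5235,-.0035])
P,R,u=pour(-60,20,jar,zc=.11);movel(P,R,v=.15);print(read_t(),np.round(read_contact_force(),1))
for phi in(40,55,65,75,85,95,105,115,125,137,150):
    P,R,u=pour(-60,phi,jar);d=np.linalg.norm(P-read_ee_pos());T=1.0 if phi>60 else .7
    movel(P,R,v=max(d,.002)/T);print(phi,round(d,3),round(read_t(),2),round(np.degrees(np.arccos(u[2]))),np.round(read_contact_force(),1))
wait(1.0);print(read_grip_width(),read_t(),read_contact_force())
im=grab_frame("top");cv2.imwrite("pics/t5.png",cv2.resize(im[170:310,180:380],None,fx=3.5,fy=3.5))
im=grab_frame("scene");cv2.imwrite("pics/s5.png",cv2.resize(im[120:300,180:380],None,fx=3,fy=3))
```

```text
20.2667 [ 0.8 -0.4 -2.2]
40 0.011 21.11 37 [-0.3  0.3 -2.6]
55 0.005 21.94 51 [ 0.2 -0.7 -1.2]
65 0.005 23.08 61 [ 0.3 -0.5 -2.8]
75 0.007 24.23 70 [-0.6  0.5 -2.3]
85 0.008 25.38 79 [ 0.8  0.6 -1.6]
95 0.009 26.52 88 [-0.  -0.4 -2.2]
105 0.006 27.67 96 [ 0.6  0.6 -2.5]
115 0.008 28.82 105 [-0.6  0.7 -1.2]
125 0.008 29.97 113 [-0.2  0.3 -1.6]
137 0.009 31.11 122 [-0.2 -0.8 -2.3]
150 0.009 32.26 130 [-0.4 -0.4 -1.7]
0.06258192980594662 33.2583 [ 0.81012315  0.37634393 -1.30210568]
```

View pics/s5.png

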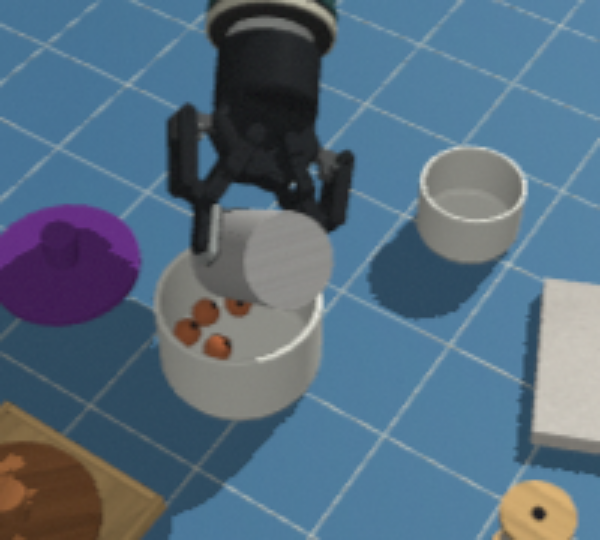

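Four beads are visible in the jar; the rest are hidden behind the cup or not out yet. I'll roll back above the jar, move to hover, and count the beads from above before setting the cup down.

Run:
```python
from h import *
jar=np.array([.5235,-.0035]);cup=np.array([.482,.232])
for phi in(150,120,80,40,15):
    P,R,u=pour(-60,phi,jar,zc=.125);d=np.linalg.norm(P-read_ee_pos());movel(P,R,v=max(d,.003)/.8)
R=Rcup(-60,E0,180);movel(np.array([*cup,.17])+R[:,2]*grip_depth,R,v=.2);print(read_t(),np.round(read_contact_force(),1),read_grip_width())
im=grab_frame("top")
cv2.imwrite("pics/t6.png",cv2.resize(im[150:310,90:370],None,fx=2.8,fy=2.8))
```

```text
39.4167 [-0.7  0.1 -1.2] 0.06254317383956821
```

View pics/t6.png

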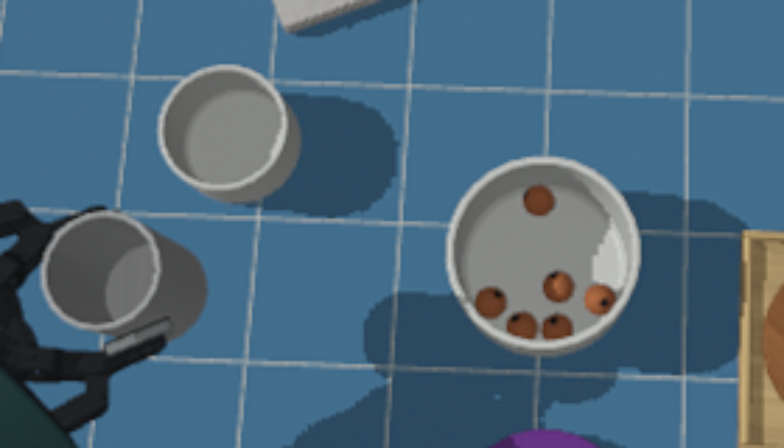

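All six beads are in the jar and the cup is empty. I'll set it down with force checks.

Run:
```python
from h import *
cup=np.array([.482,.232]);R=Rcup(-60,E0,180);off=R[:,2]*grip_depth
movel(np.array([*cup,.063])+off,R,v=.12);wait(.2);f0=np.mean([read_contact_force()[2] for _ in range(5)])
z=.060
while z>.050:
    movel(np.array([*cup,z])+off,R,v=.03);wait(.1);f=read_contact_force()[2]-f0;print(round(z,4),round(f,1))
    if f>4:break
    z-=.0012
set_gripper(.080);wait(.2)
movel(np.array([*cup,.20])+off,R,v=.12)
b=-R[:,2]*np.array([1,1,0]);movel(np.array([*cup,.25])+off+b*.08,R,v=.2);wait(.5)
print(read_t(),read_contact_force())
im=grab_frame("scene");cv2.imwrite("pics/s7.png",im)
```

```text
0.06 0.9
0.0588 0.5
0.0576 0.5
0.0564 -0.4
0.0552 7.4
45.4333 [-0.01484133 -0.88995725  0.48896523]
```

View pics/s7.png

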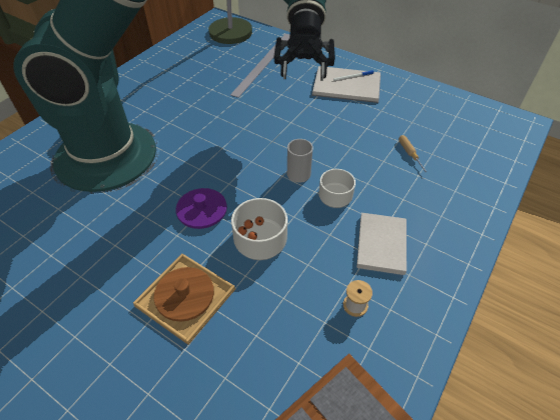

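The cup stands upright at (300,161), the jar is in place with its beads (260,228), and the lid lies flat in the tray (183,293). The spool and booklets look unmoved and the gripper is clear, so I'll hand in.

```bash
python3 -c "
from rig import *
sign_off();print(read_t())"
```

```text
the job is handed in; nothing more can be done
the job is handed in; nothing more can be done
```

The job is done and handed in at about 45.5 s of the 70 s allowed. The lid lies flat, knob up, in the tray; all six beads are in the jar, and the empty cup stands upright at its old place.

- **Last checks:** The top view after the pour showed six beads in the jar and none in the cup. The final scene view showed the lid in the tray, the cup upright, the gripper clear, and the jar, spool and booklets looking unmoved. I judged "unmoved" by eye and did not measure it.
- **Forces:** The highest wrist reading I printed was about 18 N, when the lid touched down in the tray. I sampled forces only between moves.
- **Disagreements:** The scene and top cameras differed by about 5 mm in absolute position. I used averages, plus the lid-to-tray offset, where they agreed to about 2 mm.
- **Failed step:** My first approach pose for the cup was out of the arm's range, so nothing moved, and I grasped it from the other side instead.

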